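# Click the cutter cassette home in the bench dough cutter

### The arm

A 6-joint arm with a two-finger parallel gripper is mounted at the origin on the work surface. World frame = base frame: x ahead of the robot, y to its left, z up, the work surface at z = 0. Lengths are in m, angles in rad, forces in N, time in s.
With the tool pointing down it reaches from about 0.35 to 0.85 m from the base axis. Payload 8.1 kg.
Tool frame: the origin (TCP) lies at the very end of the fingers, on their centre line; the grasp point (between the pads) lies 19 mm behind it; z points along the fingers, y is the direction in which the jaws open and shut (so a half turn about z gives the same grasp; the last joint's range is limited). The gripper opens to 93 mm and grips with 3 to 60 N. Pads are 15 mm wide; open, the fingers measure 128 mm over their backs; the gripper's body (75 mm by 188 mm) begins 65 mm behind the grasp point.
Start: joints at [1.132, 0.13, 1.488, -0, 1.523, -0.085], TCP at [0.208, 0.563, 0.219] pointing down, gripper open.
Joint ranges: [-2.96, 2.96], [-0.89, 2.26], [0.02, 2.5], [-1.34, 4.48], [0, 2.73], [-2.66, 2.66]. Speed limits (rad/s): [2.39, 2.39, 2.79, 3.14, 3.14, 3.14].

### API

Orientations are given as a rotation vector (axis times angle).
In Python, from plant import robot gives the robot as it stands.
- The arm moves only by the shell command python3 -m pendant 'ROWS' [OPENING] [FORCE]. ROWS is JSON, a list of rows, each an object with "delta_pos": the shift along the tool's x, y, z in m, a list of three; "spin": the turn about the tool's z in rad. In form: [{"delta_pos": [dx, dy, dz], "spin": spin}, ...]. A call has 1 to 10 rows; each row is the pose to reach, as a shift and turn from the pose measured when the call began, along the tool's axes at that moment; what a row does not reach only later rows make up. A row lasts 1/10 s, in which the tool goes at most 50 mm and 8.59 degrees, less where a joint would pass 70% of its speed; a pose out of reach is approached as far as the arm can. A call with a gripper value outside its range is refused whole. OPENING is the closure, from -1 (fully open) to 1 (shut), set as the call begins (- or left out, the last holds). The fingers move at their own pace and stop on an object; FORCE is the grip in N (left out, the last holds). Time passes only in rows, so rows that repeat a pose let the fingers close. It gives the time, the measured TCP pose, the force and the opening at its end, in the units of the state.
- robot.read_state(): the state, without advancing time (a new reading comes with each control period).
- robot.read_camera(name): name is "side" or "top" or "wrist"; returns a dict with "color" (420x560x3 uint8, blue, green, red), "camera_matrix" (3x3 intrinsics, pixels), "R" (3x3) and "t" (3): a world point X has camera coordinates R X + t. Camera axes: x right, y down, z forward; pixel columns grow to the right and rows downward; lengths in m; the calibration is good to about 2 mm. A picture is of the moment at which its call begins. There is no depth.
- robot.close_job(): hands the job in, once; it reports no verdict.
Trained networks look in the newest picture that a camera, given by its name, has taken for a name from the list of things; names that differ only in an ending like _2 or _b are one class to them, and where a whole thing is asked for, a point or a joint stands for the part that bears it (a point fixed in the world has none). Each returns a list of dicts, best first, with "score" (0 to 1); they miss things now and then, are a little off and sometimes report something else, mostly with a low value. They report only what shows in the picture. A call takes as long as a camera call. They do not tell look-alikes from the thing itself.
- robot.outline_of(camera, label): "mask" (420x560 bool, what is visible of it).
- robot.mark_of(camera, label): "location" ([x, y, z] in m, in the coordinates of the camera as it stood for that picture, good to about 4 mm: a listed point, or the origin of a listed thing).
The state is a dict: "t": time; "q": joint angles; "dq": joint speeds; "joint_torque": joint torques, N m; "tool_pos": TCP position; "orientation": TCP orientation; "force": force on the tool from outside, world axes, zero at the start; "wrist_torque": the same for the moment, N m; "opening": finger opening in m.
Only numpy, scipy, OpenCV 4.12 (cv2) and the standard library are available. Lean on these libraries where they do the work, as an engineer would, in place of code of your own. Each camera call takes 0.05 s, during which the arm holds its last target.

### The job

Pick up the cutter cassette from the orange mat, lay it flat in the wide open end of the dough cutter's bed with its steel crossbar leading, and slide it along the bed until its crossbar snaps past the red sprung pawl, so that when you let go the pawl keeps it pressed on the spring buffer. Push gently: do not ram the buffer hard against its stop, and leave the other things on the bench where they are.

Things in the scene. Friction and masses are not known exactly. Their poses are not given: they have to be found in the camera images.
- cassette: The loose cutter cassette, 0.4 to 0.65 kg: grey block 100 long (x) x 50 wide (y) x 34 mm high, the front 12 mm only 40 wide. Origin at the centre of its underside, z up, +x towards its leading end. Dark steel crossbar 76 mm wide (y) at the leading end, x +36 to +50 mm, z 18 to 34 mm. Flat tail face at x = -50 mm.
- cassette_grip (a point): Middle of the cassette's blue grip fin, 51 mm above the cassette's underside and 10 mm behind its origin; the fin is 50 long (cassette x), 16 mm thick (y) and 34 mm high, and stands on the block's top.
- bed: The fixed bed of the dough cutter: aluminium plate 260 x 110 mm (x -110 to +150 mm), its upper face 12 mm above the worktop. Origin on the worktop, on the channel's centre line; +x is the push direction, z up. White guide walls to 26 mm above the worktop: inner width 82 mm from x = -107 to -22 mm (the wide open end), narrowing to 53 mm at +22 mm, then 53 mm wide.
- bed_lay (a point): Point on the bed's upper face on the centre line, at bed x = -55 mm, in the wide open end: a good place for the cassette's origin when laying it down (leading end to bed +x); its crossbar is then clear of the pawl.
- bed_home (a point): Point on the bed's upper face on the centre line, at bed x = +60 mm, where the latched cassette's origin is on average. The latch carriage (white end block 62 mm high across the bed, with buffer, and grey side arm with pawl on bed +y) is clamped anywhere within +-25 mm along the bed and is not measured, so the true place lies at +34 to +86 mm: feel for it.
- pawl (a joint): Angle in rad of the red pawl, a 50 mm arm 33 to 47 mm above the worktop on an upright pin beside the channel. 0 = sprung fully into the channel, its tip then hooks 7 mm or more behind the crossbar and cannot be opened backwards; about 0.2 while the crossbar slides past. Passing pawl and buffer needs about 5 to 17 N of push in all, friction included.
- buffer (a joint): Travel in m of the black spring buffer (16 mm in diameter, 36 mm above the worktop) in the end block, met by the cassette's leading face: 0 = out, 0.007 = at its hard stop. It pushes back with 1.5 N at first touch, 5 N at full travel. The pawl snaps in only after about 4.5 mm; latched and let go, the cassette keeps it at 3 to 5 mm. Keep well below 17 N on it.
- mat: Thin orange silicone mat 190 x 140 x 3 mm on which the cassette starts; origin at its centre on the worktop.
- ring_cutter: Bystander: steel pastry ring, 52 mm in diameter, 35 mm high, beside the bed.
- scraper: Bystander: bench scraper, steel blade with black handle, 75 x 114 mm, 16 mm high, on the robot's side of the mat.
- bowl: Bystander: steel mixing bowl, 180 mm in diameter, 85 mm high.
- plate: Bystander: white plate, 200 mm in diameter.
- soap: Bystander: pink bottle, 60 mm in diameter, 140 mm high.
- rolling_pin: Bystander: wooden rolling pin lying across the far part of the worktop, 280 mm long, 50 mm thick.
- jar: Bystander: glass jar, 70 mm in diameter, 90 mm high.
Things that resemble listed ones, but are neither listed nor needed, are in the scene too. What is shaped like the part that bears pawl but green is not meant. Leave any yellow look-alike of the cassette alone.

How it is judged:
On the way, in this order (a step that is already met when the one before it is completed fails the run):
1. the cassette lies flat in the wide end of the bed, crossbar leading and still short of the pawl (x of cassette in the frame of bed between -0.09 and -0.02 m and y of cassette in the frame of bed between -0.018 and 0.018 m and z of cassette in the frame of bed below 0.016 m and angle between the x axis of cassette and the x axis of bed, either way round below 0.3 rad), for 0.2 s.
2. the crossbar has snapped past the pawl (y of cassette in the frame of bed between -0.008 and 0.008 m and z of cassette in the frame of bed between 0.008 and 0.016 m and value of joint buffer above 0.0025 m and value of joint pawl below 0.06 rad and x of cassette in the frame of bed above 0.028 m), for 0.1 s.
At the end, for the whole second after the job is handed in: The cassette lies flat in the narrow channel (within 8 mm of the centre line, 3.5 degrees of the bed's direction and of level), at rest and let go; the pawl is sprung in behind its crossbar (under 0.06 rad) and the cassette keeps the buffer pressed in by more than 2.5 mm (all of step 2 and angle between the x axis of cassette and the x axis of bed, either way round below 0.06 rad and angle between cassette's own z axis and vertical below 0.06 rad and linear speed of cassette below 0.01 m/s); the robot touches nothing.
It fails at once if the cassette rams the buffer: more than 17 N between the cassette and the sprung buffer (contact force between cassette and buffer above 17 N).
It fails at once if the cassette is jammed against or dropped on the bed: more than 200 N (contact force between cassette and bed above 200 N).
It fails at once if a bystander (ring, scraper, bowl, plate, bottle, rolling pin or jar) is moved by more than 30 mm (distance of any of ring_cutter, scraper, bowl, plate, soap, rolling_pin, jar from where it was at the start of the episode above 0.03 m).
It also fails if it takes over 61 s, if anything falls off the work surface, if the arm or the gripper's body presses on something with over 40 N, if the wrist force passes 120 N, or if a joint passes its speed limit or range.

## Working session

There is one attempt and no reset: what is moved stays moved. The work goes in short steps, Python scripts to look and compute and a shell command to move; the robot and the scene stay as the last step left them, time stands still between calls to the robot, and variables do not carry over. Pictures are saved under pics/ and viewed, and the job is handed in when it is done.

```bash
ls; mkdir -p pics
python3 - <<'E'
from plant import robot
import cv2
for n in ["side","top","wrist"]:
    c=robot.read_camera(n); cv2.imwrite(f"pics/{n}0.png",c["color"])
    for l in ["cassette","cassette_grip","bed","bed_lay","bed_home","pawl","buffer","mat","scraper","ring_cutter"]:
        for m in robot.mark_of(n,l)[:3]:
            p=c["R"].T@(m["location"]-c["t"]); print(n,l,p.round(3),round(m["score"],2))
print(robot.read_state())
E
```

```text
pics
side cassette [0.542 0.187 0.003] 0.71
side cassette [ 0.349  0.045 -0.001] 0.68
side cassette [ 0.628 -0.438 -0.001] 0.43
side cassette_grip [0.354 0.051 0.048] 0.95
side cassette_grip [0.536 0.189 0.055] 0.58
side bed [ 0.554 -0.194 -0.005] 0.96
side bed_lay [ 0.496 -0.199  0.009] 0.88
side bed_home [ 0.64  -0.283  0.005] 0.68
side bed_home [ 0.611 -0.189  0.016] 0.56Traceback (most recent call last):
  File "<stdin>", line 6, in <module>
ValueError: it knows: bed, bed_home, bed_lay, bowl, cassette, cassette_grip, jar, mat, plate, ring_cutter, rolling_pin, scraper, soap
```

Run:
```python
from plant import robot
import cv2
for n in ["top","wrist"]:
    c=robot.read_camera(n); cv2.imwrite(f"pics/{n}0.png",c["color"])
    for l in ["cassette","cassette_grip","bed","bed_lay","bed_home","mat","scraper","ring_cutter"]:
        for m in robot.mark_of(n,l)[:3]:
            p=c["R"].T@(m["location"]-c["t"]); print(n,l,p.round(3),round(m["score"],2))
print(robot.read_state())
```

```text
top cassette [0.351 0.041 0.001] 0.97
top cassette [0.541 0.191 0.003] 0.85
top cassette_grip [0.532 0.184 0.057] 0.77
top cassette_grip [0.356 0.051 0.054] 0.63
top bed [ 0.554 -0.195  0.002] 0.73
top bed_home [ 0.61  -0.19   0.014] 0.83
top mat [ 0.545  0.179 -0.005] 0.8
top scraper [ 0.368  0.212 -0.003] 0.73
top ring_cutter [ 0.635 -0.286  0.   ] 0.69
{'t': 1.2, 'q': array([ 1.13157638e+00,  1.30413420e-01,  1.48821708e+00,  1.48270079e-05,
        1.52300697e+00, -8.54309019e-02]), 'dq': array([-0.00082458,  0.0006311 , -0.0016629 ,  0.00107318, -0.00038423,
       -0.00102925]), 'joint_torque': array([-4.47246348e-04, -5.59751952e+01, -4.92061472e+01,  7.69320619e-02,
        2.24498555e-02, -3.84870862e-05]), 'tool_pos': array([0.20786095, 0.56283686, 0.21861781]), 'orientation': array([-5.52833311e-01, -3.09254213e+00,  6.19453253e-05]), 'force': array([ 0.65556884,  0.53796052, -0.11175752]), 'wrist_torque': array([-0.0044566 , -0.05129449,  0.05636967]), 'opening': 0.09301564572401805}
```

View pics/side0.png

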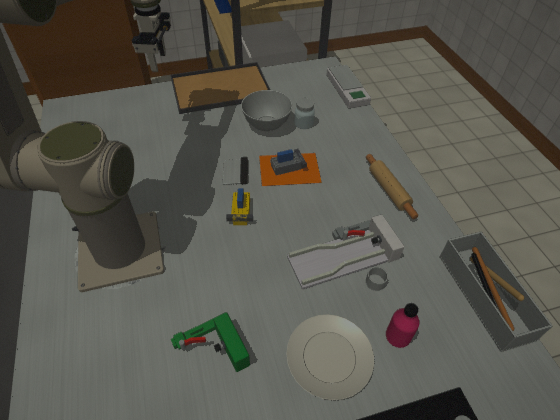

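View pics/top0.png

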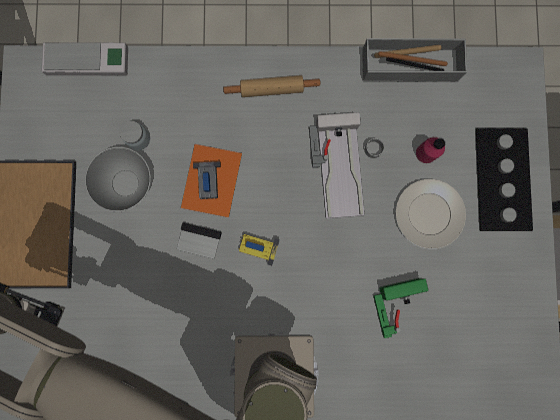

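View pics/wrist0.png

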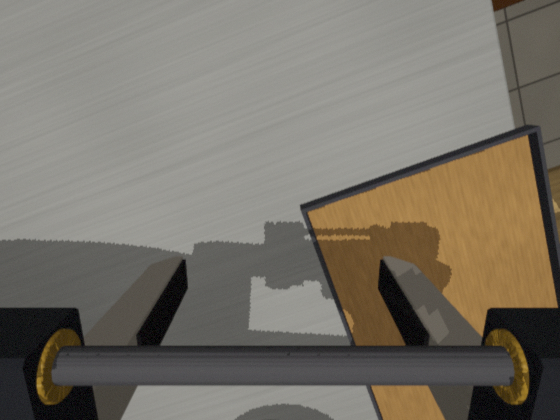

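The top view shows the grey cassette with its blue fin at about (207,183) on the mat, crossbar at about (207,164), towards +x. The bed runs from (345,215) to its end block at (338,122). The yellow and green look-alikes are elsewhere. Next I'll measure both more closely.

```bash
cat > h.py <<'E'
import numpy as np, cv2
def world(c,u,v,z):
    K=c["camera_matrix"];d=c["R"].T@np.linalg.inv(K)@np.array([u,v,1.]);o=-c["R"].T@c["t"]
    return o+d*(z-o[2])/d[2]
def pix(c,X):
    p=c["camera_matrix"]@(c["R"]@np.array(X)+c["t"]); return p[:2]/p[2]
def crop(im,x0,y0,w,h,s,f):
    cv2.imwrite(f,cv2.resize(im[y0:y0+h,x0:x0+w],None,fx=s,fy=s,interpolation=cv2.INTER_CUBIC))
E
python3 - <<'E'
from plant import robot
from h import *
c=robot.read_camera("top")
im=c["color"]
hsv=cv2.cvtColor(im,cv2.COLOR_BGR2HSV)
m=cv2.inRange(hsv,(100,110,40),(125,255,255)); m[:, :190]=0;m[:,225:]=0;m[:150]=0;m[215:]=0
ys,xs=np.nonzero(m);print(len(xs))
r=cv2.minAreaRect(np.c_[xs,ys].astype(np.float32));print(r)
P=[world(c,*p,0.071) for p in cv2.boxPoints(r)];print(np.round(P,3),np.mean(P,0))
crop(im,170,140,80,80,7,"pics/ca.png");crop(im,295,100,80,120,5,"pics/bed.png")
for n in ["top"]:
  for l in ["cassette","bed"]:
    for o in robot.outline_of(n,l)[:2]:
        ys,xs=np.nonzero(o["mask"]);r=cv2.minAreaRect(np.c_[xs,ys].astype(np.float32));print(l,o["score"],r)
        if l=="bed":
            cn=cv2.boxPoints(r);print([world(c,*p,.012).round(3) for p in cn])
E
```

```text
115
((206.0, 182.0), (18.0, 6.0), 90.0)
[[0.553 0.194 0.071]
 [0.554 0.177 0.071]
 [0.504 0.176 0.071]
 [0.504 0.193 0.071]] [0.52855846 0.18497649 0.071     ]
cassette 0.69 ((206.7880401611328, 179.76058959960938), (36.454463958740234, 26.167312622070312), 87.1375961303711)
cassette 0.67 ((257.9679870605469, 246.30250549316406), (36.27024459838867, 26.606130599975586), 17.35402488708496)
bed 0.76 ((340.4631042480469, 173.09426879882812), (87.18592071533203, 39.47358322143555), 84.80557250976562)
[array([ 0.685, -0.125,  0.012]), array([ 0.696, -0.239,  0.012]), array([ 0.444, -0.257,  0.012]), array([ 0.434, -0.146,  0.012])]
```

```bash
ls pics
```

```text
bed.png
ca.png
side0.png
top0.png
wrist0.png
```

View pics/ca.png

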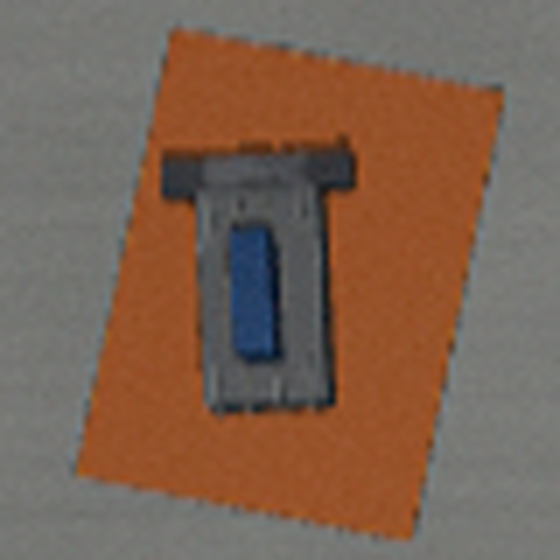

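View pics/bed.png

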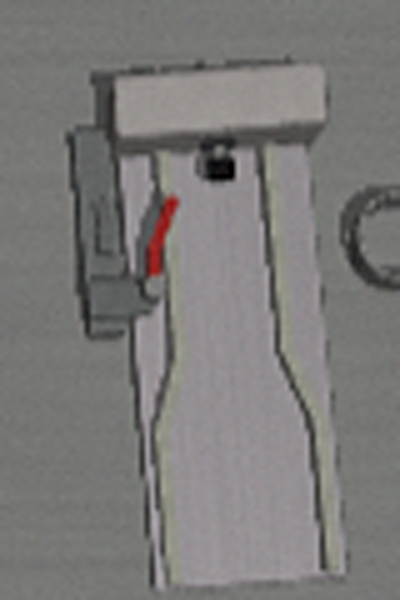

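Run:
```python
from plant import robot
from h import *
c=robot.read_camera("top")
f=lambda x,y,z:world(c,295+(x+.5)/5-.5,100+(y+.5)/5-.5,z)
nl,nr,fr,fl=[f(*p,.012) for p in [(158,586),(346,572),(308,148),(122,148)]]
print(nl,nr,fr,fl, np.linalg.norm(nl-nr))
for a,b in((nl,fl),(nr,fr)): d=b-a;print("yaw",np.arctan2(d[1],d[0]))
d=nl-nr;print("yaw near",np.arctan2(-d[0],d[1]))
print("buffer tip",f(220,178,.036), "pawl pin",f(152,280,.047),"pawl tip",f(174,200,.047),"endblock face L/R top",f(117,136,.062),f(325,124,.062))
g=lambda x,y,z:world(c,170+(x+.5)/7-.5,140+(y+.5)/7-.5,z)
# fin top corners, z=.003+.068
F=[g(*p,.071) for p in [(232,226),(268,224),(274,357),(236,357)]];print("fin",np.round(F,4),np.mean(F,0))
B=[g(*p,.037) for p in [(200,200),(325,195),(333,405),(209,405)]];print("blk",np.round(B,4))
for P in(F,B):
  for a,b in((3,0),(2,1)): d=P[b]-P[a];print("yaw",np.arctan2(d[1],d[0]))
X=[g(*p,.037) for p in [(163,153),(354,150)]];print("bar",X)
```

```text
[ 0.43816224 -0.14975759  0.012     ] [ 0.44624442 -0.25670052  0.012     ] [ 0.69223682 -0.23898384  0.012     ] [ 0.69197842 -0.13140973  0.012     ] 0.10724789997918943
yaw 0.07216246211911057
yaw 0.0718971067559394
yaw near 0.07543132614585343
buffer tip [ 0.66867895 -0.18490087  0.036     ] pawl pin [ 0.60752244 -0.14461563  0.047     ] pawl tip [ 0.65333831 -0.15745188  0.047     ] endblock face L/R top [ 0.68628004 -0.12434651  0.062     ] [ 0.69343065 -0.24091167  0.062     ]
fin [[0.5567 0.1944 0.071 ]
 [0.5575 0.1803 0.071 ]
 [0.5048 0.1772 0.071 ]
 [0.5048 0.192  0.071 ]] [0.53093678 0.18599194 0.071     ]
blk [[0.573  0.2118 0.037 ]
 [0.5751 0.1617 0.037 ]
 [0.4901 0.1574 0.037 ]
 [0.49   0.2069 0.037 ]]
yaw 0.04555116997105214
yaw 0.05885147933481605
yaw 0.05959348390521686
yaw 0.05027008505852133
bar [array([0.59211693, 0.22702952, 0.037     ]), array([0.59348605, 0.1502665 , 0.037     ])]
```

```bash
cat >> h.py <<'E'
from scipy.spatial.transform import Rotation as Ro
def to(s,pos,yaw):  # yaw = desired world angle of tool y axis
    R=Ro.from_rotvec(s["orientation"]).as_matrix()
    d=R.T@(np.array(pos)-s["tool_pos"]); cur=np.arctan2(R[1,1],R[0,1])
    dy=(yaw-cur+np.pi)%(2*np.pi)-np.pi
    print("delta",d.round(4),"spin",round(-dy,4),"cur tool-y yaw",round(cur,4),"tilt",R[:,2].round(4))
BED=np.array([.5519,-.1952]);BY=.073
def bedpt(x,y=0): return BED+np.array([np.cos(BY)*x-np.sin(BY)*y,np.sin(BY)*x+np.cos(BY)*y])
def inbed(p): d=np.array(p[:2])-BED; return np.array([d@[np.cos(BY),np.sin(BY)],d@[-np.sin(BY),np.cos(BY)]])
E
python3 -c "
from plant import robot
from h import *
s=robot.read_state();to(s,[.531,.186,.15],np.pi/2+.052)"
```

```text
delta [-0.4337 -0.2416  0.0687] spin -0.4059 cur tool-y yaw 1.2169 tilt [ 0.  0. -1.]
```

```bash
python3 -m pendant '[{"delta_pos":[-0.434,-0.242,0.0],"spin":-0.406},{"delta_pos":[-0.434,-0.242,0.0],"spin":-0.406},{"delta_pos":[-0.434,-0.242,0.0],"spin":-0.406},{"delta_pos":[-0.434,-0.242,0.0],"spin":-0.406},{"delta_pos":[-0.434,-0.242,0.0],"spin":-0.406},{"delta_pos":[-0.434,-0.242,0.02],"spin":-0.406},{"delta_pos":[-0.434,-0.242,0.04],"spin":-0.406},{"delta_pos":[-0.434,-0.242,0.069],"spin":-0.406},{"delta_pos":[-0.434,-0.242,0.069],"spin":-0.406},{"delta_pos":[-0.434,-0.242,0.069],"spin":-0.406}]' -0.2
python3 -m pendant '[{"delta_pos":[0,0,0],"spin":0}]'
python3 - <<'E'
from plant import robot
from h import *
s=robot.read_state();to(s,[.531,.186,.15],np.pi/2+.052)
print(s["t"],s["opening"])
E
```

```text
t: 2.4
tool_pos: [0.5245, 0.193, 0.1539]
orientation: [-0.082, 3.14, 0.001]
force: [0.7, 0.0, -0.5]
opening: 0.0557
t: 2.5
tool_pos: [0.5257, 0.188, 0.1509]
orientation: [0.074, -3.139, 0.003]
force: [-1.2, 0.2, 0.6]
opening: 0.0554
delta [-0.0052 -0.0023  0.0009] spin -0.0048 cur tool-y yaw 1.618 tilt [-0.002  -0.0022 -1.    ]
2.5 0.055391500673562015
```

Run:
```python
from plant import robot
from h import *
c=robot.read_camera("wrist");im=c["color"];cv2.imwrite("pics/w1.png",im)
for l in ["cassette_grip","cassette"]:
    for m in robot.mark_of("wrist",l)[:2]:
        print(l,(c["R"].T@(m["location"]-c["t"])).round(4),round(m["score"],2))
s=robot.read_state();print(s["tool_pos"],s["orientation"])
print(pix(c,[.531,.186,.071]))
```

```text
cassette_grip [0.5331 0.1897 0.0517] 0.78
cassette_grip [ 0.5404  0.4229 -0.0018] 0.67
cassette [0.5408 0.1887 0.004 ] 0.59
[0.52440592 0.1929693  0.15390438] [-8.00478078e-02  3.14005216e+00  1.13768275e-03]
[278.57655972 228.40055965]
```

View pics/w1.png

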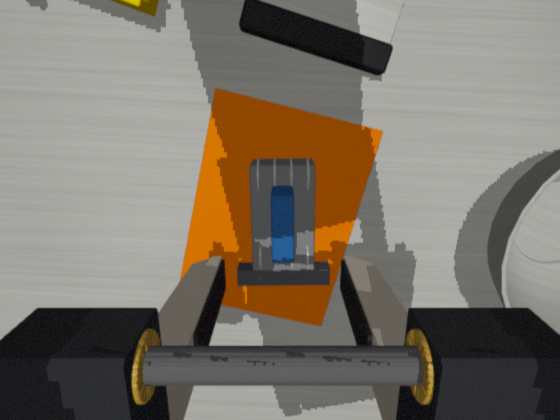

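The wrist view shows the fin top around (283,225) between the fingers, which are level with the crossbar at (283,273). I'll now get its pose from this picture.

Run:
```python
from plant import robot
from h import *
c=robot.read_camera("wrist");im=c["color"]
crop(im,230,140,110,160,5,"pics/w1c.png")
hsv=cv2.cvtColor(im,cv2.COLOR_BGR2HSV)
m=cv2.inRange(hsv,(100,110,30),(125,255,255)); m[:150]=0;m[290:]=0;m[:,:240]=0;m[:,330:]=0
ys,xs=np.nonzero(m)
r=cv2.minAreaRect(np.c_[xs,ys].astype(np.float32));print(r)
P=[world(c,*p,.071) for p in cv2.boxPoints(r)];print(np.round(P,4),np.mean(P,0))
s=robot.read_state();print(s["tool_pos"])
print(pix(c,s["tool_pos"]))
for p in [(250,160),(315,160),(311,262),(256,262),(238,285),(329,284)]: print(p,world(c,*p,.037).round(4))
```

```text
((274.9999694824219, 223.49996948242188), (74.99998474121094, 21.999996185302734), 90.0)
[[0.5011 0.1799 0.071 ]
 [0.5004 0.1947 0.071 ]
 [0.5554 0.1977 0.071 ]
 [0.5562 0.182  0.071 ]] [0.52828339 0.18857411 0.071     ]
[0.52429564 0.19371324 0.15436672]
[283.02802767 273.72006952]
(250, 160) [0.4897 0.1674 0.037 ]
(315, 160) [0.4872 0.2162 0.037 ]
(311, 262) [0.5707 0.2193 0.037 ]
(256, 262) [0.573  0.1745 0.037 ]
(238, 285) [0.5946 0.1602 0.037 ]
(329, 284) [0.5898 0.2358 0.037 ]
```

View pics/w1c.png

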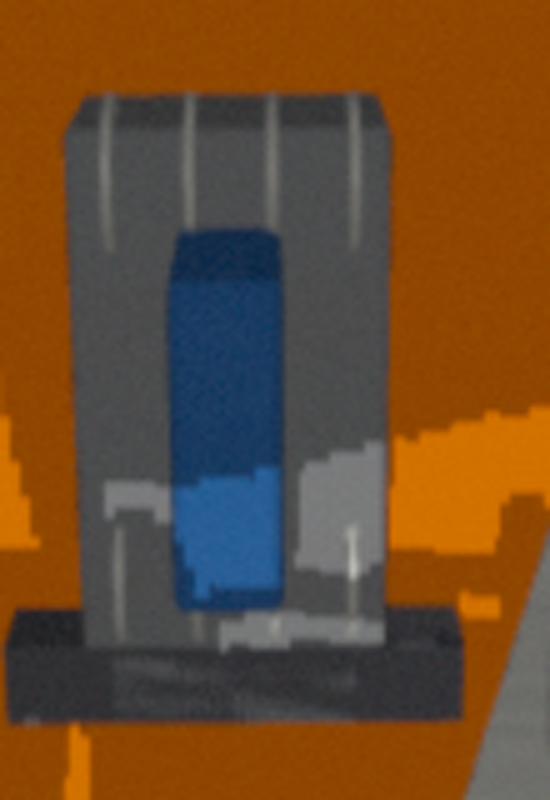

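```bash
python3 -m pendant '[{"delta_pos":[0,0,0],"spin":0}]'
python3 - <<'E'
from plant import robot
from h import *
s=robot.read_state();print(s["tool_pos"],s["dq"].round(3));to(s,[.531,.187,.043],1.62)
c=robot.read_camera("wrist");im=c["color"]
hsv=cv2.cvtColor(im,cv2.COLOR_BGR2HSV)
m=cv2.inRange(hsv,(100,110,30),(125,255,255)); m[:150]=0;m[290:]=0;m[:,:240]=0;m[:,330:]=0
ys,xs=np.nonzero(m)
k=ys>np.percentile(ys,30);k&=ys<np.percentile(ys,90)
u=xs[k];v=ys[k];a=[world(c,u[v==y].mean(),y,.071)for y in (v.min(),v.max())];print(a, np.arctan2(a[1][1]-a[0][1],a[1][0]-a[0][0]))
print(world(c,275,ys.min()+10,.071),world(c,275,ys.max(),.071))
E
```

```text
t: 2.8
tool_pos: [0.524, 0.195, 0.1552]
orientation: [-0.085, 3.138, 0.002]
force: [0.1, -0.7, 0.8]
opening: 0.0556
[0.52404464 0.19503289 0.15517706] [ 0.017 -0.011 -0.002  0.002  0.002  0.006]
delta [-0.0062 -0.0086  0.1122] spin 0.0048 cur tool-y yaw 1.6248 tilt [ 0.0023  0.0015 -1.    ]
[array([0.51799975, 0.18776104, 0.071     ]), array([0.54934182, 0.18991799, 0.071     ])] 0.06871129730682275
[0.50788461 0.1896898  0.071     ] [0.55626234 0.19204628 0.071     ]
```

```bash
python3 -m pendant '[{"delta_pos":[-0.007,-0.0075,0.03],"spin":-0.005},{"delta_pos":[-0.007,-0.0075,0.06],"spin":-0.005},{"delta_pos":[-0.007,-0.0075,0.085],"spin":-0.005},{"delta_pos":[-0.007,-0.0075,0.1],"spin":-0.005},{"delta_pos":[-0.007,-0.0075,0.112],"spin":-0.005},{"delta_pos":[-0.007,-0.0075,0.112],"spin":-0.005},{"delta_pos":[-0.007,-0.0075,0.112],"spin":-0.005}]'
python3 - <<'E'
from plant import robot
from h import *
c=robot.read_camera("wrist");cv2.imwrite("pics/w2.png",c["color"])
s=robot.read_state();to(s,[.531,.188,.043],1.625);print(s["tool_pos"])
E
```

```text
t: 3.55
tool_pos: [0.5323, 0.1887, 0.0443]
orientation: [-0.094, 3.136, 0.003]
force: [-0.1, -0.6, 0.4]
opening: 0.056
delta [ 0.0018 -0.0006  0.0018] spin 0.0053 cur tool-y yaw 1.6303 tilt [ 0.0046  0.0022 -1.    ]
[0.53274304 0.1886995  0.04477325]
```

View pics/w2.png

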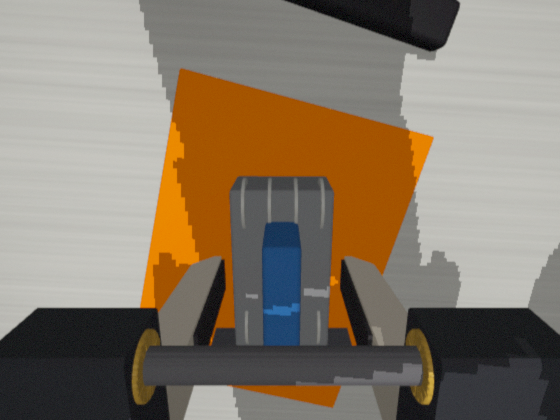

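The fin at (282,285) is centred between the fingers, so I'll close on it.

```bash
python3 -m pendant '[{"delta_pos":[0.0015,0,0.002],"spin":0.0},{"delta_pos":[0.0015,0,0.002],"spin":0.0},{"delta_pos":[0.0015,0,0.002],"spin":0.0},{"delta_pos":[0.0015,0,0.002],"spin":0.0},{"delta_pos":[0.0015,0,0.002],"spin":0.0},{"delta_pos":[0.0015,0,0.002],"spin":0.0}]' 1 25
python3 -m pendant '[{"delta_pos":[0,0,-0.01],"spin":0},{"delta_pos":[0,0,-0.03],"spin":0},{"delta_pos":[0,0,-0.06],"spin":0},{"delta_pos":[0,0,-0.09],"spin":0},{"delta_pos":[0,0,-0.1],"spin":0},{"delta_pos":[0,0,-0.1],"spin":0}]'
python3 - <<'E'
from plant import robot
from h import *
c=robot.read_camera("wrist");cv2.imwrite("pics/w3.png",c["color"])
s=robot.read_state();p=bedpt(-.065);to(s,[p[0],p[1],.12],BY+np.pi/2);print(s["tool_pos"])
E
```

```text
t: 4.2
tool_pos: [0.5313, 0.1885, 0.0428]
orientation: [-0.093, 3.135, 0.003]
force: [0.5, -0.6, 1.1]
opening: 0.016
t: 4.8
tool_pos: [0.5319, 0.1886, 0.1445]
orientation: [-0.093, 3.132, 0.004]
force: [-0.7, 0.1, -5.3]
opening: 0.0157
delta [ 0.0668 -0.385   0.0215] spin -0.0135 cur tool-y yaw 1.6303 tilt [ 0.0049  0.0021 -1.    ]
[0.53078631 0.18831328 0.14253318]
```

View pics/w3.png

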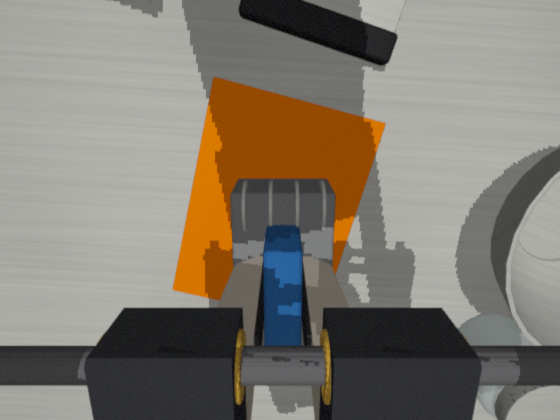

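```bash
python3 -m pendant '[{"delta_pos":[0.01,-0.04,0.0],"spin":0},{"delta_pos":[0.02,-0.09,0.0],"spin":0},{"delta_pos":[0.03,-0.14,0.0],"spin":-0.005},{"delta_pos":[0.04,-0.19,0.0],"spin":-0.013},{"delta_pos":[0.05,-0.24,0.0],"spin":-0.013},{"delta_pos":[0.06,-0.29,0.0],"spin":-0.013},{"delta_pos":[0.067,-0.34,0.0],"spin":-0.013},{"delta_pos":[0.067,-0.375,0.01],"spin":-0.013},{"delta_pos":[0.067,-0.385,0.02],"spin":-0.013},{"delta_pos":[0.067,-0.385,0.02],"spin":-0.013}]'
python3 -m pendant '[{"delta_pos":[0,0,0],"spin":0},{"delta_pos":[0,0,0],"spin":0}]'
python3 - <<'E'
from plant import robot
from h import *
c=robot.read_camera("wrist");cv2.imwrite("pics/w4.png",c["color"])
s=robot.read_state();p=bedpt(-.065);to(s,[p[0],p[1],.052],BY+np.pi/2);print(s["tool_pos"])
c=robot.read_camera("top");crop(c["color"],295,100,80,120,5,"pics/t4.png")
E
```

```text
t: 5.85
tool_pos: [0.4842, -0.2003, 0.1173]
orientation: [0.109, -3.139, -0.008]
force: [-0.7, 0.0, -6.7]
opening: 0.0156
t: 6.05
tool_pos: [0.4833, -0.1987, 0.1159]
orientation: [0.111, -3.136, -0.011]
force: [0.7, -0.5, -5.4]
opening: 0.0155
delta [-0.0033 -0.0017  0.0645] spin -0.0021 cur tool-y yaw 1.6417 tilt [-0.0025  0.0062 -1.    ]
[ 0.48382903 -0.19883678  0.11654958]
```

View pics/w4.png

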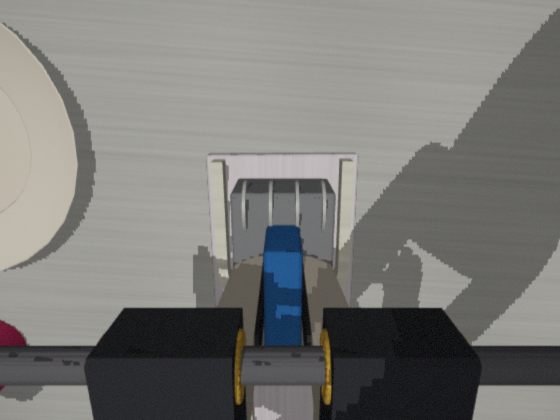

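View pics/t4.png

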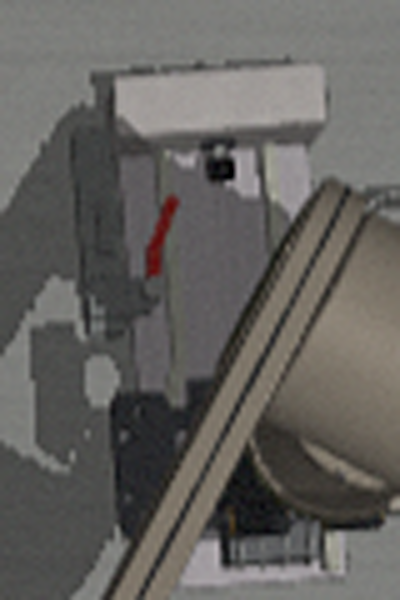

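The wrist view shows the cassette tail centred in the bed's open end: plate corners at (208,154) and (357,154), tail spanning 232–334. The top view still shows the red pawl unobstructed at about (162,235) in the crop. I'll check the bed's centre line from this wrist view.

Run:
```python
from plant import robot
from h import *
s0=robot.read_state()
c=robot.read_camera("wrist");im=c["color"];crop(im,190,135,190,150,4,"pics/w5.png")
s=robot.read_state();print(s["tool_pos"])
a=world(c,208,154,.012);b=world(c,357,154,.012);print(a,b,inbed(a),inbed(b))
zt=s["tool_pos"][2]-.04+.034
a=world(c,231,192,zt);b=world(c,335,192,zt);print("tail top",inbed(a),inbed(b),"tool",inbed(s["tool_pos"]))
```

```text
[ 0.48451494 -0.19930755  0.11750396]
[ 0.4457121  -0.25411936  0.012     ] [ 0.43817259 -0.14760833  0.012     ] [-0.11020238 -0.0510176 ] [-0.10995341  0.05575964]
tail top [-0.10687289 -0.02239222] [-0.10672769  0.02619155] tool [-0.06750518  0.00081813]
```

View pics/w5.png

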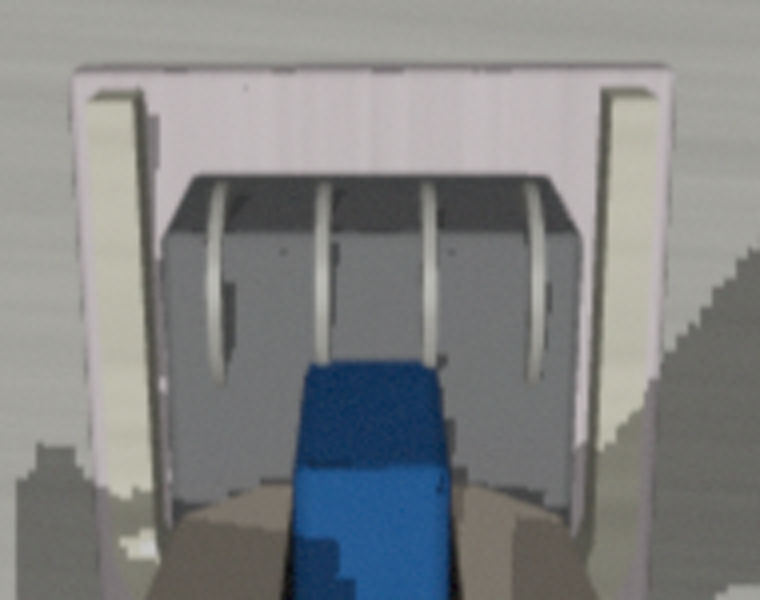

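```bash
python3 -m pendant '[{"delta_pos":[-0.002,0.0005,0.02],"spin":0},{"delta_pos":[-0.002,0.0005,0.04],"spin":0},{"delta_pos":[-0.002,0.0005,0.05],"spin":0},{"delta_pos":[-0.002,0.0005,0.055],"spin":0},{"delta_pos":[-0.002,0.0005,0.058],"spin":0},{"delta_pos":[-0.002,0.0005,0.06],"spin":0},{"delta_pos":[-0.002,0.0005,0.06],"spin":0}]'
python3 -m pendant '[{"delta_pos":[0,0,0.001],"spin":0},{"delta_pos":[0,0,0.002],"spin":0},{"delta_pos":[0,0,0.003],"spin":0},{"delta_pos":[0,0,0.003],"spin":0}]'
python3 -c "
from plant import robot
from h import *
s=robot.read_state();print(inbed(s['tool_pos']),s['tool_pos'][2],s['force'])"
```

```text
t: 6.9
tool_pos: [0.4868, -0.1986, 0.058]
orientation: [-0.112, 3.139, 0.007]
force: [-0.6, -0.7, -5.4]
opening: 0.016
t: 7.3
tool_pos: [0.4867, -0.1985, 0.0549]
orientation: [0.111, -3.14, -0.008]
force: [0.6, -0.2, -6.6]
opening: 0.0158
[-0.06524658  0.0014376 ] 0.05494184463299917 [ 0.60795434 -0.2021391  -6.63087778]
```

```bash
python3 -m pendant '[{"delta_pos":[0,0,0.001],"spin":0},{"delta_pos":[0,0,0.002],"spin":0},{"delta_pos":[0,0,0.002],"spin":0}]'
python3 -m pendant '[{"delta_pos":[0,0,0.0005],"spin":0},{"delta_pos":[0,0,0.001],"spin":0},{"delta_pos":[0,0,0.001],"spin":0}]'
```

```text
t: 7.6
tool_pos: [0.4866, -0.1984, 0.0527]
orientation: [0.111, -3.139, -0.008]
force: [0.6, -0.1, -5.2]
opening: 0.0161
t: 7.9
tool_pos: [0.4869, -0.1986, 0.0523]
orientation: [-0.112, 3.139, 0.007]
force: [-2.6, 0.0, 0.6]
opening: 0.016
```

```bash
python3 -m pendant '[{"delta_pos":[0,0,0],"spin":0},{"delta_pos":[0,0,0],"spin":0},{"delta_pos":[0,0,0],"spin":0}]' 0
python3 - <<'E'
from plant import robot
from h import *
c=robot.read_camera("wrist");im=c["color"];cv2.imwrite("pics/w6.png",im)
s=robot.read_state();print(s["tool_pos"],inbed(s["tool_pos"]),s["force"],s["opening"])
to(s,s["tool_pos"],BY+np.pi/2)
E
```

```text
t: 8.2
tool_pos: [0.4874, -0.1989, 0.0527]
orientation: [-0.111, 3.138, 0.006]
force: [0.4, 0.5, -0.3]
opening: 0.0349
[ 0.48723904 -0.19879188  0.05259938] [-0.06475072  0.00113375] [-0.20995645  0.13837448  0.04450477] 0.03954828259125795
delta [0. 0. 0.] spin -0.002 cur tool-y yaw 1.6418 tilt [ 9.0e-04  4.3e-03 -1.0e+00]
```

View pics/w6.png

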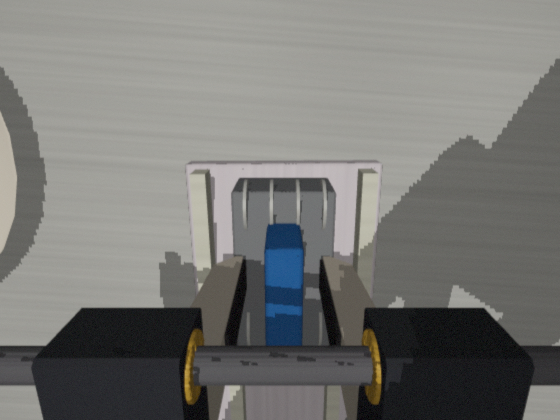

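The cassette lies centred and flat in the wide end. I'll regrip lightly and slide it.

```bash
python3 -m pendant '[{"delta_pos":[0,0,0],"spin":-0.002},{"delta_pos":[0,0,0],"spin":-0.002},{"delta_pos":[0,0,0],"spin":-0.002},{"delta_pos":[0,0,0],"spin":-0.002}]' 1 15
python3 -m pendant '[{"delta_pos":[-0.005,0,0],"spin":0},{"delta_pos":[-0.012,0,0],"spin":0},{"delta_pos":[-0.019,0,0],"spin":0},{"delta_pos":[-0.026,0,0],"spin":0},{"delta_pos":[-0.033,0,0],"spin":0},{"delta_pos":[-0.04,0,0],"spin":0},{"delta_pos":[-0.04,0,0],"spin":0}]'
python3 -m pendant '[{"delta_pos":[-0.005,0,0],"spin":0},{"delta_pos":[-0.01,0,0],"spin":0},{"delta_pos":[-0.015,0,0],"spin":0},{"delta_pos":[-0.02,0,0],"spin":0},{"delta_pos":[-0.02,0,0],"spin":0}]'
python3 - <<'E'
from plant import robot
from h import *
c=robot.read_camera("wrist");im=c["color"];cv2.imwrite("pics/w7.png",im)
s=robot.read_state();print(s["tool_pos"],inbed(s["tool_pos"]),s["force"],s["wrist_torque"],s["opening"])
to(s,s["tool_pos"],BY+np.pi/2)
E
```

```text
t: 8.65
tool_pos: [0.4872, -0.1988, 0.0526]
orientation: [-0.115, 3.138, 0.007]
force: [-0.0, 2.5, 1.3]
opening: 0.0165
t: 9.35
tool_pos: [0.5286, -0.1955, 0.0526]
orientation: [-0.115, 3.137, 0.007]
force: [2.3, 0.1, -1.6]
opening: 0.016
t: 9.85
tool_pos: [0.5495, -0.1939, 0.0526]
orientation: [-0.116, 3.136, 0.007]
force: [1.8, 1.3, -1.3]
opening: 0.016
[ 0.54937466 -0.19397379  0.05260875] [-0.00242918  0.00140713] [ 1.4216187   0.4373251  -0.99024383] [ 0.0503154  -0.19788391  0.04623697] 0.01584588664649022
delta [0. 0. 0.] spin 0.0008 cur tool-y yaw 1.6446 tilt [ 0.0036  0.0045 -1.    ]
```

View pics/w7.png

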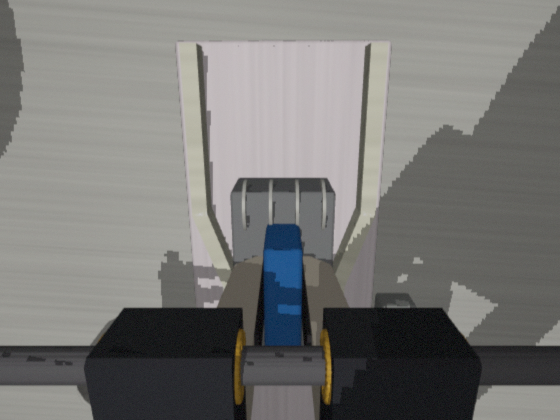

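```bash
python3 -m pendant '[{"delta_pos":[-0.003,0,0],"spin":0},{"delta_pos":[-0.006,0,0],"spin":0},{"delta_pos":[-0.01,0,0],"spin":0},{"delta_pos":[-0.01,0,0],"spin":0}]'
python3 -m pendant '[{"delta_pos":[-0.003,0,0],"spin":0},{"delta_pos":[-0.006,0,0],"spin":0},{"delta_pos":[-0.01,0,0],"spin":0},{"delta_pos":[-0.01,0,0],"spin":0}]'
python3 - <<'E'
from plant import robot
from h import *
c=robot.read_camera("top");crop(c["color"],295,100,80,120,5,"pics/t8.png")
c=robot.read_camera("wrist");im=c["color"];cv2.imwrite("pics/w8.png",im)
s=robot.read_state();print(s["tool_pos"],inbed(s["tool_pos"]),s["force"],s["wrist_torque"],s["opening"])
E
```

```text
t: 10.3
tool_pos: [0.56, -0.1932, 0.0526]
orientation: [-0.116, 3.135, 0.007]
force: [-0.7, 0.3, -1.8]
opening: 0.0159
t: 10.7
tool_pos: [0.5707, -0.1923, 0.0526]
orientation: [-0.116, 3.134, 0.007]
force: [1.4, 0.2, -1.4]
opening: 0.0158
[ 0.57055706 -0.19233128  0.05260031] [0.0188166  0.00150032] [ 1.0537537   0.1334112  -1.82319703] [-0.02317064 -0.16994398  0.0576986 ] 0.01574245278843958
```

View pics/t8.png

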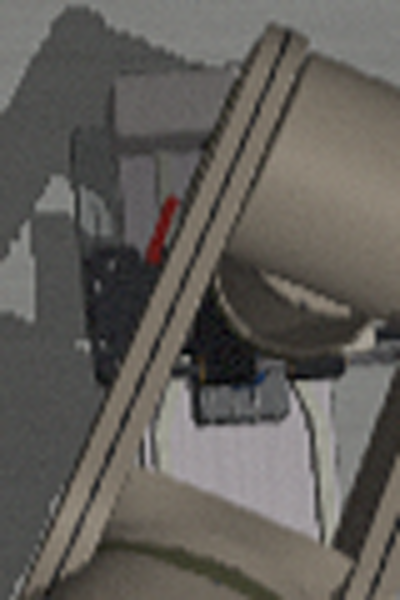

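View pics/w8.png

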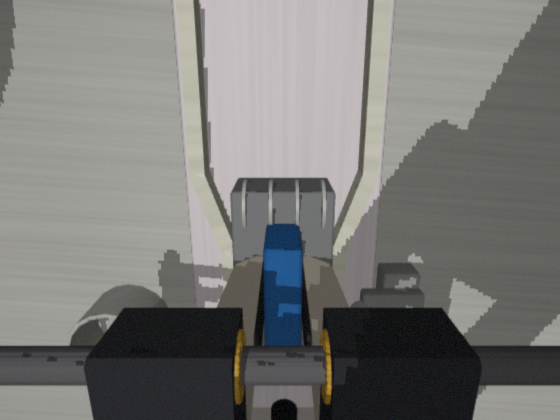

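```bash
python3 -m pendant '[{"delta_pos":[-0.002,0,0],"spin":0},{"delta_pos":[-0.005,0,0],"spin":0},{"delta_pos":[-0.005,0,0],"spin":0}]'
python3 -m pendant '[{"delta_pos":[-0.002,0,0],"spin":0},{"delta_pos":[-0.005,0,0],"spin":0},{"delta_pos":[-0.005,0,0],"spin":0}]'
python3 -m pendant '[{"delta_pos":[-0.002,0,0],"spin":0},{"delta_pos":[-0.005,0,0],"spin":0},{"delta_pos":[-0.005,0,0],"spin":0}]'
python3 - <<'E'
from plant import robot
from h import *
for n in["top","side"]:
    c=robot.read_camera(n); 
    if n=="top": crop(c["color"],295,100,80,120,5,"pics/t9.png")
    else: crop(c["color"],280,180,140,110,5,"pics/s9.png")
s=robot.read_state();print(s["tool_pos"],inbed(s["tool_pos"]),s["force"],s["wrist_torque"],s["opening"])
E
```

```text
t: 11.1
tool_pos: [0.5756, -0.1922, 0.0526]
orientation: [-0.116, 3.134, 0.006]
force: [-2.0, -2.1, -0.0]
opening: 0.016
t: 11.4
tool_pos: [0.5805, -0.1919, 0.0526]
orientation: [-0.116, 3.135, 0.006]
force: [-3.7, -0.9, 0.3]
opening: 0.016
t: 11.7
tool_pos: [0.5854, -0.1915, 0.0526]
orientation: [-0.115, 3.135, 0.007]
force: [-3.5, -0.7, 0.1]
opening: 0.016
[ 0.58543858 -0.19155466  0.05259922] [0.03371513 0.00118949] [-3.20671495 -0.86189889 -0.11213054] [-0.28886474  0.61403909 -0.13962227] 0.01572232757032779
```

View pics/t9.png

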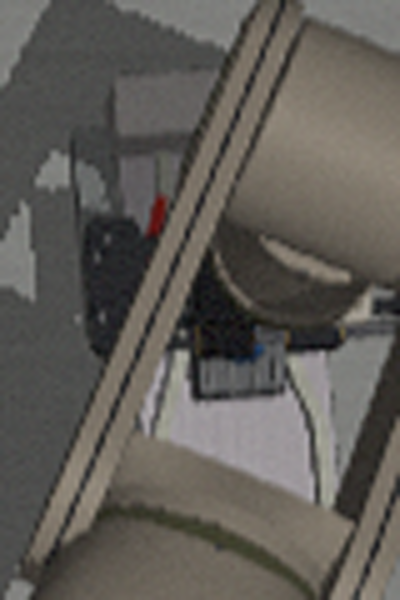

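View pics/s9.png

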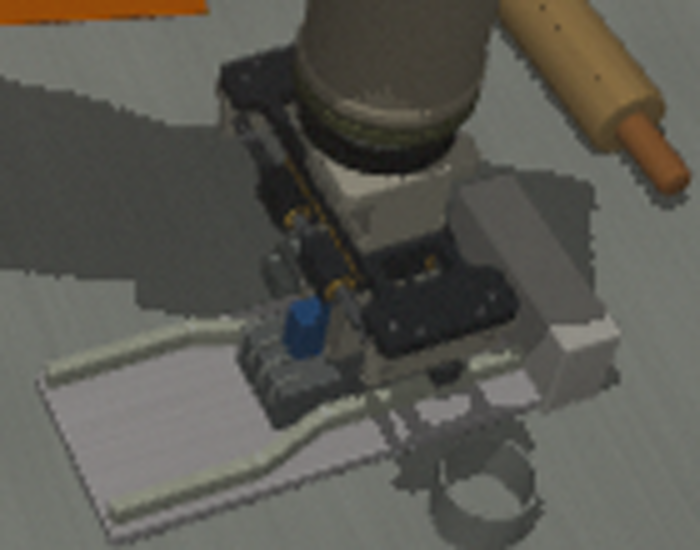

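The pawl has swung outward: in the top crop its tip moved from (174,200) to (160,198). Push is about 3.5 N and the cassette origin is at bed x ≈ 44 mm. The buffer should be met at about 62–66 mm.

```bash
for i in 1; do :; done
python3 -m pendant '[{"delta_pos":[-0.002,0,0],"spin":0},{"delta_pos":[-0.004,0,0],"spin":0},{"delta_pos":[-0.004,0,0],"spin":0}]'
python3 -m pendant '[{"delta_pos":[-0.002,0,0],"spin":0},{"delta_pos":[-0.004,0,0],"spin":0},{"delta_pos":[-0.004,0,0],"spin":0}]'
python3 -m pendant '[{"delta_pos":[-0.002,0,0],"spin":0},{"delta_pos":[-0.004,0,0],"spin":0},{"delta_pos":[-0.004,0,0],"spin":0}]'
python3 - <<'E'
from plant import robot
from h import *
for n in["top"]:
    c=robot.read_camera(n); 
    if n=="top": crop(c["color"],295,100,80,120,5,"pics/t10.png")
s=robot.read_state();print(s["tool_pos"],inbed(s["tool_pos"]),s["force"],s["wrist_torque"],s["opening"])
E
```

```text
t: 12.1
tool_pos: [0.5893, -0.1913, 0.0526]
orientation: [-0.116, 3.135, 0.006]
force: [-4.2, -1.0, -0.0]
opening: 0.0159
t: 12.4
tool_pos: [0.5933, -0.191, 0.0526]
orientation: [-0.115, 3.135, 0.006]
force: [-3.4, -1.3, 2.0]
opening: 0.0157
t: 12.7
tool_pos: [0.5973, -0.1908, 0.0526]
orientation: [-0.115, 3.135, 0.006]
force: [-3.0, -1.5, 0.6]
opening: 0.0161
[ 0.59735014 -0.19073794  0.05256123] [0.04565454 0.00113526] [-2.71101362 -1.24554887  0.22299761] [-0.33596885  0.53777818 -0.16226299] 0.016133445492534943
```

View pics/t10.png

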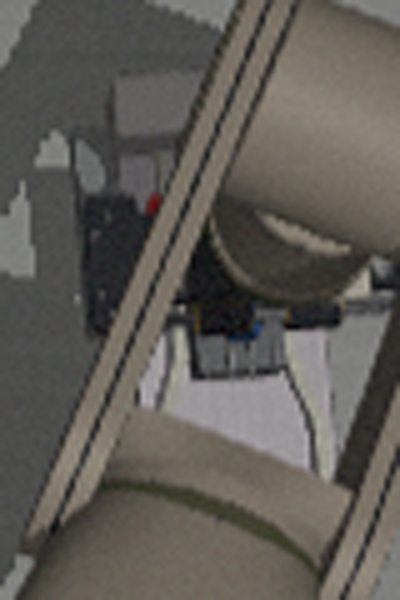

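```bash
python3 -m pendant '[{"delta_pos":[-0.001,0,0],"spin":0},{"delta_pos":[-0.002,0,0],"spin":0},{"delta_pos":[-0.002,0,0],"spin":0}]'
python3 -m pendant '[{"delta_pos":[-0.001,0,0],"spin":0},{"delta_pos":[-0.002,0,0],"spin":0},{"delta_pos":[-0.002,0,0],"spin":0}]'
python3 -m pendant '[{"delta_pos":[-0.001,0,0],"spin":0},{"delta_pos":[-0.001,0,0],"spin":0}]'
python3 -m pendant '[{"delta_pos":[-0.001,0,0],"spin":0},{"delta_pos":[-0.001,0,0],"spin":0}]'
python3 - <<'E'
from plant import robot
from h import *
for i in range(4):
    c=robot.read_camera("top"); s=robot.read_state();print(inbed(s["tool_pos"]),s["force"],s["wrist_torque"])
crop(c["color"],295,100,80,120,5,"pics/t11.png")
E
```

```text
t: 13.05
tool_pos: [0.5994, -0.1906, 0.0526]
orientation: [-0.115, 3.135, 0.006]
force: [-3.8, -0.7, 0.5]
opening: 0.016
t: 13.35
tool_pos: [0.6016, -0.1905, 0.0526]
orientation: [-0.115, 3.134, 0.006]
force: [-4.3, -1.0, -0.1]
opening: 0.0158
t: 13.55
tool_pos: [0.6028, -0.1903, 0.0526]
orientation: [-0.116, 3.134, 0.006]
force: [-4.0, -0.7, 0.9]
opening: 0.0158
t: 13.75
tool_pos: [0.6039, -0.1903, 0.0526]
orientation: [-0.116, 3.134, 0.006]
force: [-4.1, -1.0, 1.1]
opening: 0.0162
[0.05224712 0.00110556] [-3.64460199 -1.34145424  0.36330425] [-0.30333173  0.67325566 -0.1437859 ]
[0.05223796 0.00111292] [-3.22879543 -1.57953112  0.25529219] [-0.30456953  0.66764938 -0.21850413]
[0.05221797 0.00113382] [-2.81925855 -1.47237798  0.37305562] [-0.25561282  0.57040197 -0.21153835]
[0.05223057 0.00110895] [-2.96333525 -1.36097121 -0.37440597] [-0.2509988   0.58804879 -0.23116278]
```

View pics/t11.png

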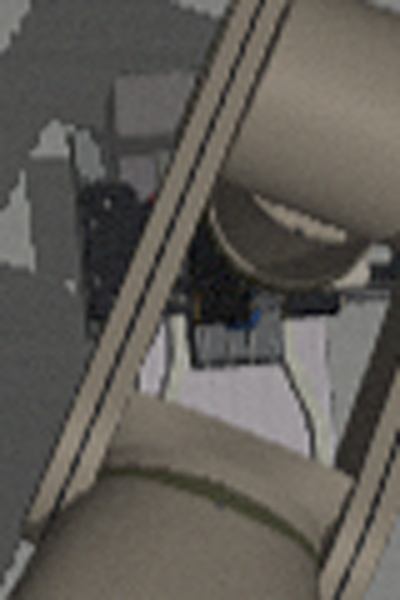

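The gripper now hides the pawl in the top view, so I'll go on force. At rest it is about 3 N. I'll use 1 mm steps from here.

```bash
cat > f.py <<'E'
from plant import robot
from h import *
F=[];T=[]
for i in range(4):
    robot.read_camera("top"); s=robot.read_state();F.append(s["force"]);T.append(s["wrist_torque"])
f=np.mean(F,0);print(inbed(s["tool_pos"]).round(5),"F",f.round(2),"push",round(-(f[0]*np.cos(BY)+f[1]*np.sin(BY)),2),"T",np.mean(T,0).round(2),s["t"])
E
python3 -m pendant '[{"delta_pos":[-0.001,0,0],"spin":0},{"delta_pos":[-0.001,0,0],"spin":0}]'|sed -n 4p; python3 f.py
python3 -m pendant '[{"delta_pos":[-0.001,0,0],"spin":0},{"delta_pos":[-0.001,0,0],"spin":0}]'|sed -n 4p; python3 f.py
```

```text
force: [-3.7, 0.1, 0.5]
[0.05328 0.0011 ] F [-3.58 -1.32  0.67] push 3.66 T [-0.28  0.69 -0.17] 14.35
force: [-3.3, -2.1, 0.3]
[0.05434 0.00111] F [-3.48 -1.01  0.21] push 3.54 T [-0.31  0.7  -0.18] 14.75
```

```bash
python3 -m pendant '[{"delta_pos":[-0.001,0,0],"spin":0},{"delta_pos":[-0.001,0,0],"spin":0}]'|sed -n 4p; python3 f.py
python3 -m pendant '[{"delta_pos":[-0.001,0,0],"spin":0},{"delta_pos":[-0.001,0,0],"spin":0}]'|sed -n 4p; python3 f.py
```

```text
force: [-4.5, -0.9, -0.7]
[0.05541 0.00111] F [-3.33 -1.62  0.41] push 3.44 T [-0.29  0.72 -0.21] 15.15
force: [-3.6, -1.3, 0.8]
[0.05652 0.0011 ] F [-3.51 -1.55  0.73] push 3.61 T [-0.3   0.7  -0.18] 15.55
```

```bash
python3 -m pendant '[{"delta_pos":[-0.001,0,0],"spin":0},{"delta_pos":[-0.001,0,0],"spin":0}]'|sed -n 4p; python3 f.py
python3 - <<'E'
from plant import robot
from h import *
c=robot.read_camera("wrist");cv2.imwrite("pics/w12.png",c["color"])
E
```

```text
force: [-4.9, -1.4, 1.2]
[0.05725 0.00113] F [-4.46 -1.87  1.54] push 4.58 T [-0.32  0.99 -0.17] 15.95
```

View pics/w12.png

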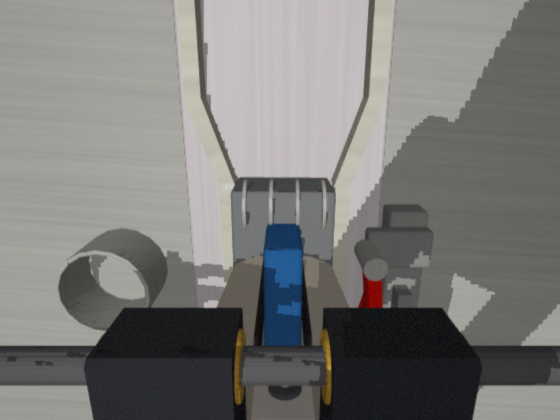

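The push rose by about 1 N at tool x = 57 mm, so that is first touch on the buffer. The wrist view shows no slip in the grip, and the pawl's root is red at (372,290). About 4.5 mm more should snap it.

```bash
python3 -m pendant '[{"delta_pos":[-0.001,0,0],"spin":0},{"delta_pos":[-0.001,0,0],"spin":0}]'|sed -n 4p; python3 f.py
python3 -m pendant '[{"delta_pos":[-0.001,0,0],"spin":0},{"delta_pos":[-0.001,0,0],"spin":0}]'|sed -n 4p; python3 f.py
```

```text
force: [-6.1, -1.6, 2.6]
[0.05787 0.00113] F [-6.19 -1.1   2.64] push 6.26 T [-0.34  1.12 -0.17] 16.4
force: [-6.6, -1.8, 3.1]
[0.05837 0.00109] F [-6.94 -1.03  2.86] push 6.99 T [-0.33  1.2  -0.16] 16.8
```

```bash
python3 -m pendant '[{"delta_pos":[-0.001,0,0],"spin":0},{"delta_pos":[-0.001,0,0],"spin":0}]'|sed -n 4p; python3 f.py
```

```text
force: [-8.0, -1.5, 3.0]
[0.05882 0.00111] F [-7.18 -1.05  3.23] push 7.24 T [-0.3   1.2  -0.15] 17.2
```

```bash
python3 -m pendant '[{"delta_pos":[-0.001,0,0],"spin":0},{"delta_pos":[-0.0015,0,0],"spin":0}]'|sed -n 4p; python3 f.py
python3 -m pendant '[{"delta_pos":[-0.001,0,0],"spin":0},{"delta_pos":[-0.0015,0,0],"spin":0}]'|sed -n 4p; python3 f.py
python3 - <<'E'
from plant import robot
from h import *
c=robot.read_camera("wrist");cv2.imwrite("pics/w13.png",c["color"])
E
```

```text
force: [-7.7, -0.8, 3.1]
[0.05995 0.00098] F [-6.4  -1.17  2.15] push 6.47 T [-0.4   1.   -0.12] 17.6
force: [-7.3, 0.0, 3.5]
[0.06109 0.00095] F [-6.42 -0.96  1.84] push 6.47 T [-0.3   0.99 -0.13] 18.0
```

View pics/w13.png

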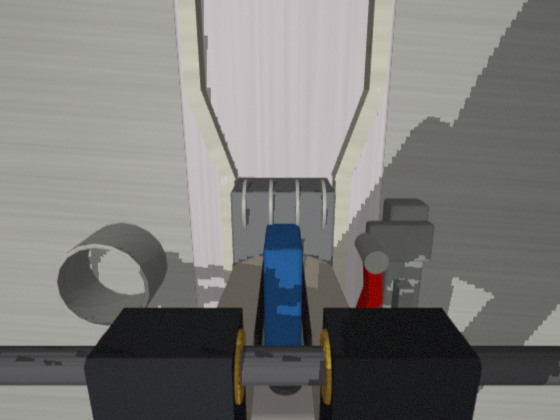

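```bash
python3 -m pendant '[{"delta_pos":[-0.0007,0,0],"spin":0},{"delta_pos":[-0.0007,0,0],"spin":0}]'|sed -n 4p; python3 f.py
```

```text
force: [-5.7, -1.6, 3.3]
[0.06153 0.00097] F [-5.73 -1.11  2.01] push 5.8 T [-0.28  0.96 -0.1 ] 18.45
```

```bash
python3 -m pendant '[{"delta_pos":[-0.0007,0,0],"spin":0},{"delta_pos":[-0.0007,0,0],"spin":0}]'|sed -n 4p; python3 f.py
python3 - <<'E'
from plant import robot
from h import *
c=robot.read_camera("wrist");cv2.imwrite("pics/w14.png",c["color"])
E
```

```text
force: [-5.5, -3.0, 1.0]
[0.06212 0.00094] F [-5.09 -1.24  1.57] push 5.17 T [-0.31  0.7  -0.07] 18.85
```

View pics/w14.png

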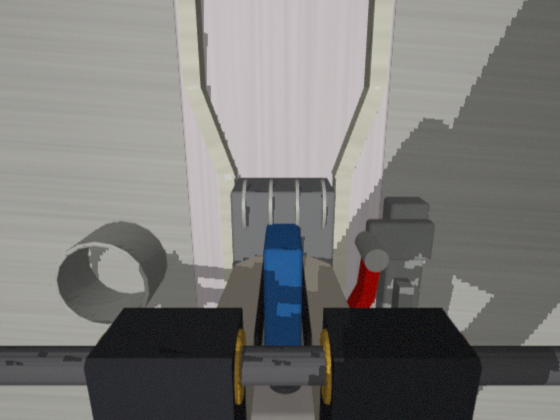

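The pawl has swung inward: its arm now runs from (374,265) to (358,303), where it was nearly vertical before. The push fell to 5.2 N at 5.1 mm of buffer travel. I'll look closer before releasing.

Run:
```python
from plant import robot
from h import *
c=robot.read_camera("wrist");crop(c["color"],320,180,130,130,5,"pics/w15.png")
s=robot.read_state()
im=c["color"].astype(int);m=(im[...,2]>150)&(im[...,1]<60)
m[:240]=0;m[309:]=0;m[:,:330]=0
ys,xs=np.nonzero(m)
a=[];
for y in range(ys.min(),ys.max()+1):
    k=xs[ys==y]
    if len(k): a.append(inbed(world(c,k.mean(),y,.047)))
a=np.array(a);p=np.polyfit(a[:,0],a[:,1],1);print(p,a[0],a[-1],np.arctan(p[0]))
# same for earlier
for f in["pics/w13.png","pics/w14.png"]:
    im=cv2.imread(f).astype(int);m=(im[...,2]>150)&(im[...,1]<60);m[:240]=0;m[309:]=0;m[:,:330]=0
    ys,xs=np.nonzero(m);a=np.array([inbed(world(c,xs[ys==y].mean(),y,.047)) for y in range(ys.min(),ys.max()+1) if (ys==y).any()]);print(f,np.arctan(np.polyfit(a[:,0],a[:,1],1)[0]))
```

```text
Traceback (most recent call last):
ValueError: zero-size array to reduction operation minimum which has no identity
```

View pics/w15.png

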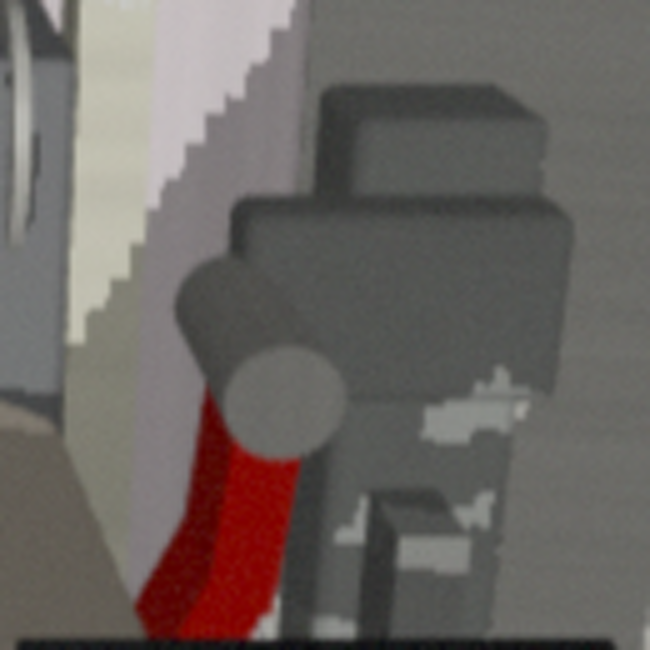

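```bash
python3 - <<'E'
from h import *
for f in["pics/w12.png","pics/w13.png","pics/w14.png"]:
    im=cv2.imread(f);crop(im,320,230,130,85,5,f.replace("w","x"))
a=[cv2.imread(f"pics/x{i}.png") for i in (12,13,14)]
cv2.imwrite("pics/cmp.png",cv2.resize(np.hstack(a),None,fx=.4,fy=.4,interpolation=cv2.INTER_AREA))
E
python3 f.py
```

```text
[0.06213 0.00094] F [-4.82 -1.22  0.67] push 4.9 T [-0.33  0.72 -0.1 ] 19.15
```

View pics/cmp.png

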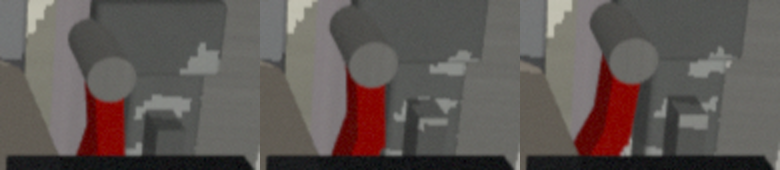

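Comparing the three frames, the pawl turned by about 0.2 rad in the last step, which is the snap. Releasing now.

```bash
python3 -m pendant '[{"delta_pos":[0,0,0],"spin":0},{"delta_pos":[0,0,0],"spin":0},{"delta_pos":[0,0,0],"spin":0},{"delta_pos":[0,0,0],"spin":0}]' 0
python3 - <<'E'
from plant import robot
from h import *
c=robot.read_camera("wrist");cv2.imwrite("pics/w16.png",c["color"])
s=robot.read_state();print(inbed(s["tool_pos"]),s["force"],s["opening"])
E
```

```text
t: 19.55
tool_pos: [0.6142, -0.1896, 0.0529]
orientation: [-0.116, 3.138, 0.007]
force: [-0.4, -0.6, 0.2]
opening: 0.043
[0.06242793 0.0009802 ] [-0.41708589  0.0928637  -0.40786121] 0.04471927484476793
```

View pics/w16.png

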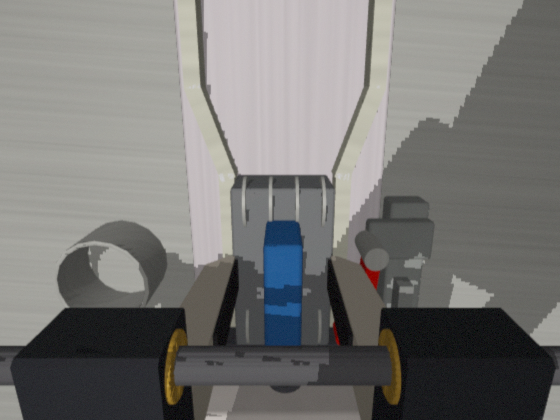

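```bash
python3 -m pendant '[{"delta_pos":[0,0,-0.01],"spin":0},{"delta_pos":[0,0,-0.03],"spin":0},{"delta_pos":[0,0,-0.07],"spin":0},{"delta_pos":[0,0,-0.11],"spin":0},{"delta_pos":[0,0,-0.13],"spin":0},{"delta_pos":[0,0,-0.13],"spin":0}]'
python3 -m pendant '[{"delta_pos":[0.04,0,0],"spin":0},{"delta_pos":[0.08,0,0],"spin":0},{"delta_pos":[0.12,0,0],"spin":0},{"delta_pos":[0.15,0,0],"spin":0},{"delta_pos":[0.15,0,0],"spin":0}]'
python3 - <<'E'
from plant import robot
from h import *
c=robot.read_camera("wrist");cv2.imwrite("pics/w17.png",c["color"])
c=robot.read_camera("top");crop(c["color"],295,100,80,120,5,"pics/t17.png")
s=robot.read_state();print(s["tool_pos"])
E
```

```text
t: 20.2
tool_pos: [0.6167, -0.1912, 0.1889]
orientation: [-0.116, 3.131, 0.001]
force: [-0.2, 0.1, 0.4]
opening: 0.0466
t: 20.7
tool_pos: [0.4636, -0.202, 0.1859]
orientation: [-0.113, 3.134, 0.003]
force: [1.3, 0.2, -0.6]
opening: 0.0466
[ 0.46672802 -0.20223402  0.1870289 ]
```

View pics/w17.png

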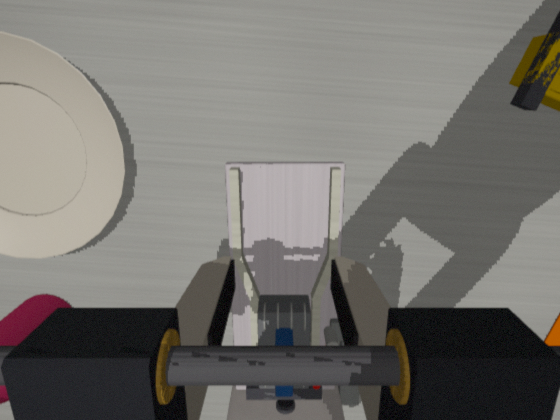

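View pics/t17.png

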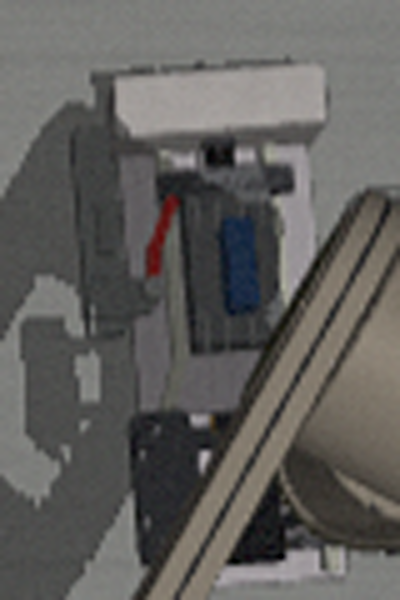

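The top view shows the crossbar, at about (228,182) in the crop, beyond the pawl tip at (176,198). The pawl appears to be back in its rest pose. I'll compare the red masks, check that it is static, and hand in.

Run:
```python
from plant import robot
from h import *
def ang(im):
    im=im.astype(int);m=(im[...,2]>100)&(im[...,1]<75)&(im[...,0]<85);m[:180]=0;m[300:]=0;m[:,:140]=0;m[:,190:]=0
    ys,xs=np.nonzero(m);v=cv2.fitLine(np.c_[xs,ys].astype(np.float32),cv2.DIST_L2,0,.01,.01).ravel();return len(xs),np.arctan2(v[0],v[1]),v[2:]
for f in("t4","t17"):print(f,ang(cv2.imread(f"pics/{f}.png")))
c=robot.read_camera("top");crop(c["color"],295,100,80,120,5,"pics/t18.png");print(ang(cv2.imread("pics/t18.png")))
f=lambda x,y,z:world(c,295+(x+.5)/5-.5,100+(y+.5)/5-.5,z)
F=[f(*p,.08) for p in[(222,220),(250,218),(257,312),(229,313)]]
print("grip bed",inbed(np.mean(F,0)),[np.arctan2(*(F[a]-F[b])[1::-1])-BY for a,b in((0,3),(1,2))])
for l in["ring_cutter","scraper"]:
    for m in robot.mark_of("top",l)[:1]: print(l,c["R"].T@(m["location"]-c["t"]))
cv2.imwrite("pics/top18.png",c["color"])
```

```text
Traceback (most recent call last):
cv2.error: OpenCV(4.12.0) /io/opencv/modules/imgproc/src/linefit.cpp:50: error: (-215:Assertion failed) count > 0 in function 'fitLine2D_wods'
```

Run:
```python
from plant import robot
from h import *
def ang(im):
    im=im.astype(int);m=(im[...,2]-im[...,1]>50)&(im[...,2]-im[...,0]>50);m[:180]=0;m[300:]=0;m[:,:130]=0;m[:,200:]=0
    ys,xs=np.nonzero(m);v=cv2.fitLine(np.c_[xs,ys].astype(np.float32),cv2.DIST_L2,0,.01,.01).ravel();return len(xs),np.arctan(v[0]/v[1]),v[2:]
for f in("bed","t4","t17"):print(f,ang(cv2.imread(f"pics/{f}.png")))
c=robot.read_camera("top");crop(c["color"],295,100,80,120,5,"pics/t18.png");print(ang(cv2.imread("pics/t18.png")))
f=lambda x,y,z:world(c,295+(x+.5)/5-.5,100+(y+.5)/5-.5,z)
F=[f(*p,.08) for p in[(222,220),(250,218),(257,312),(229,313)]]
print("grip bed",inbed(np.mean(F,0)),[np.arctan2((F[a]-F[b])[1],(F[a]-F[b])[0])-BY for a,b in((0,3),(1,2))])
for l in["ring_cutter","scraper"]:
    for m in robot.mark_of("top",l)[:1]: print(l,c["R"].T@(m["location"]-c["t"]))
```

```text
bed (1046, np.float32(-0.27400276), array([160.35564, 235.70937], dtype=float32))
t4 (764, np.float32(-0.27608126), array([160.18324, 236.46074], dtype=float32))
t17 (786, np.float32(-0.2764847), array([160.39313, 235.56488], dtype=float32))
(797, np.float32(-0.27622744), array([160.30363, 235.36136], dtype=float32))
grip bed [0.05736106 0.00141348] [np.float64(-0.011414339140796335), np.float64(-0.013338064658627108)]
ring_cutter [ 0.63462883 -0.2879799   0.00104466]
scraper [ 0.36830934  0.21422977 -0.00458067]
```

```bash
python3 -c "
from plant import robot
print(robot.read_state()['t'],robot.close_job())"
```

```text
the job is handed in; nothing more can be done
20.95 None
```

The cassette is latched in the bed and I handed the job in at about t = 21 s. No verdict was reported.

**What I did:**
- I gripped the cassette by its fin, laid it centred in the wide end of the bed, let go so it settled flat, and regripped lightly at 15 N.
- I slid it in small force-checked steps. The pawl deflected at about 3.5 N, and the buffer was first touched with the cassette origin near bed x = 67 mm.
- The pawl snapped in after about 5 mm of buffer travel. The highest push I read was about 8 N.
- I then opened the gripper, lifted off and backed away.

**Last checks:**
- **Pawl:** its angle in the top view matches its rest angle before the push to within about 0.003 rad (0.276 against 0.274–0.276). The crossbar lies beyond its tip.
- **Cassette:** it is about 1.4 mm off the centre line and about 0.012 rad off the bed's direction.
- **Bystanders:** I re-measured only the ring and scraper; both are within about 2 mm of their first measured positions. The arm never came near the others.
- **Robot:** it touches nothing.

**Less certain:**
- I did not measure how far the buffer stays pressed after release; I infer it from the latched pawl. The top view puts the released cassette at about 67 mm, close to where the buffer was first touched, but it can be several millimetres off. After release the wrist view showed only about 1 mm of spring-back from the 5 mm of travel.
- One pawl-angle script failed twice on too strict a colour threshold, once on wrist pictures and once on top ones. The working version gave the pawl figures above.

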